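# Check the lid seam of a sealed bottle case

## Task

In this milk kitchen, lift the blue-handled leak probe out of its stand and pass its tip slowly and steadily (about 4 cm per second) along the lid seam of the green case, from the yellow dot to the white cross bar, keeping the tip on the seam line and just above it or barely touching it, never more than about a centimetre away. Do not press on the case or shift it, and then put the probe back upright in the same stand, fully seated, and let go.

Things in the scene. Friction and masses are not known exactly. Their poses are not given: they have to be found in the camera images.
- probe_grip (a point): Grip centre of the leak probe, an upright loose stylus (0.12 kg, 140 mm long, round). Top down: blue handle 24 mm wide, 80 mm long, with a black ring; white collar 46 mm wide, 8 mm thick; steel shaft 12 mm wide, 52 mm long, with a pointed tip. This point lies on the axis half-way up the handle, 100 mm above the tip; z points from tip to top. A red-handled one is not wanted.
- probe_tip (a point): The tip of the same probe, the lowest point on its axis, 100 mm below the grip centre; z points along the probe to its top.
- stand: Grey stand of the blue probe, a block 80 x 80 x 60 mm (height), fixed to the bench. Origin at the centre of its underside, z up. In the middle of its top is a round hole 28 mm wide and 56 mm deep. Seated, the probe's collar rests flat on the stand's top and its tip is 8 mm above the bench.
- case_green: White loose case with green two-leaf lid, 190 x 110 x 45 mm (x, y, height), 1.5 kg. Origin at the centre of its underside, z up. The dark straight seam, 6 mm wide, runs along its x axis in the middle of the flat top (y = 0, z = 45 mm); yellow start dot, 18 mm, at x = -75 mm, white cross bar (end) at x = +75 mm. An alike case with orange lid is not wanted.
Things that resemble listed ones, but are neither listed nor needed, are in the scene too. Of the things like the part that bears probe_grip, leave any that is purple; of the rest the larger one is meant.

How it is judged:
On the way, in this order (a step that is already met when the one before it is completed fails the run):
1. the tip is at the yellow dot, within 15 mm along, 14 mm across and 17 mm above the seam (x of probe_tip in the frame of case_green between -0.09 and -0.06 m and y of probe_tip in the frame of case_green between -0.014 and 0.014 m and z of probe_tip in the frame of case_green between 0.04 and 0.062 m), for 0.1 s.
2. the tip has followed the seam for a quarter of its length, within the same distances (x of probe_tip in the frame of case_green between -0.0525 and -0.0225 m and y of probe_tip in the frame of case_green between -0.014 and 0.014 m and z of probe_tip in the frame of case_green between 0.04 and 0.062 m), for 0.1 s.
3. the tip has followed the seam to its middle (x of probe_tip in the frame of case_green between -0.015 and 0.015 m and y of probe_tip in the frame of case_green between -0.014 and 0.014 m and z of probe_tip in the frame of case_green between 0.04 and 0.062 m), for 0.1 s.
4. the tip has followed the seam for three quarters of its length (x of probe_tip in the frame of case_green between 0.0225 and 0.0525 m and y of probe_tip in the frame of case_green between -0.014 and 0.014 m and z of probe_tip in the frame of case_green between 0.04 and 0.062 m), for 0.1 s.
5. the tip is at the white cross bar (x of probe_tip in the frame of case_green between 0.06 and 0.09 m and y of probe_tip in the frame of case_green between -0.014 and 0.014 m and z of probe_tip in the frame of case_green between 0.04 and 0.062 m), for 0.1 s.
At the end, for the whole second after the job is handed in: The blue probe is at rest in its own stand, upright within 10 degrees, its tip within 15 mm of the stand's middle and its collar down on the top (within 6 mm); the green case is within 20 mm of where it was (horizontal distance between probe_tip and stand below 0.015 m and z of probe_tip in the frame of stand below 0.014 m and angle between probe_tip's own z axis and vertical below 0.17 rad and linear speed of probe below 0.02 m/s and distance of case_green from where it was at the start of the episode below 0.02 m); the robot touches nothing.
It fails at once if the probe presses on the green case with more than 20 N (contact force between probe and case_green above 20 N).
It fails at once if the probe moves faster than 0.12 m/s while its tip is close to the seam (x of probe_tip in the frame of case_green between -0.09 and 0.09 m and y of probe_tip in the frame of case_green between -0.02 and 0.02 m and z of probe_tip in the frame of case_green between 0.03 and 0.062 m and linear speed of probe above 0.12 m/s).
It fails at once if the green case is shifted by more than 20 mm (distance of case_green from where it was at the start of the episode above 0.02 m).
It also fails if it takes over 69 s, if anything falls off the work surface, if the arm or the gripper's body presses on something with over 40 N, if the wrist force passes 120 N, or if a joint passes its speed limit or range.

## Robot

A 7-joint arm with a two-finger parallel gripper is mounted at the origin on the work surface. World frame = base frame: x ahead of the robot, y to its left, z up, the work surface at z = 0. Lengths are in m, angles in rad, forces in N, time in s.
With the tool pointing down it reaches from about 0.35 to 0.9 m from the base axis. Payload 19.9 kg.
Tool frame: the origin (TCP) lies on the centre line of the jaws, within the pads' length; the fingertips stand r.tcp_to_tips ahead of it and the grasp point (between the pads) lies 8 mm behind it (r.tcp_to_tips is the distance from the TCP to the fingertips, in m); z points along the fingers, y is the direction in which the jaws open and shut (so a half turn about z gives the same grasp; the last joint's range is limited). The gripper opens to 85 mm and grips with 20 to 120 N. Pads are 22 mm wide; open, the fingers measure 114 mm over their backs; the gripper's body (76 mm by 85 mm) begins 54 mm behind the grasp point. The pads swing forward as they close: fully open they stand 13 mm farther back than shut.
Start: joints at [-1.284, 0.417, -0.01, 1.614, 0.005, 1.111, -0.053], TCP at [0.202, 0.592, 0.204] pointing down, gripper open.
Joint ranges: [-2.81, 2.81], [-0.39, 2.02], [-1.27, 1.25], [0.06, 2.57], [-1.19, 4.33], [0.19, 2], [-2.82, 2.82]. Speed limits (rad/s): [1.89, 1.89, 2.39, 2.39, 3.01, 3.01, 3.01].

## Interface

Orientations are given as a 3x3 rotation matrix whose columns are the frame's x, y, z axes.
In Python, from workcell import r gives the robot as it stands. The module is installed in compiled form; this text tells all that it offers.
- The arm moves only by the shell command python3 -m pendant 'ROWS' [FORCE]. ROWS is text: rows parted by semicolons, each of 7 numbers parted by spaces: the shift along the world's x, y, z each as a share of 0.025 m, from -1 to 1, then the turn, a rotation vector about the world's x, y, z each as a share of 0.15 rad, from -1 to 1, then the opening, from 0 (shut) to 1 (fully open). In form: dx dy dz rx ry rz gripper; .... A call has exactly 5 rows; each row shifts and turns the commanded pose from where the row before left it; what a row does not reach is not made up. A row lasts 1/10 s, in which the tool goes at most 50 mm and 8.59 degrees, less where a joint would pass 70% of its speed; a pose out of reach is approached as far as the arm can. A call with a number of a shift or a turn outside -1 to 1 is refused whole. A call with a gripper value outside its range is refused whole. The fingers move at their own pace and stop on an object; FORCE is the grip in N (left out, the last holds). Time passes only in rows, so rows that do not move let the fingers close, or fill a call up. It gives the time, the measured TCP pose, the force and the opening at its end, in the units of the state.
- r.sense(): the state, without advancing time (a new reading comes with each control period).
- r.grab_frame(name): name is "scene" or "side" or "wrist"; returns a dict with "image" (400x640x3 uint8, red, green, blue), "camera_matrix" (3x3 intrinsics, pixels), "position" and "orientation" of the camera in the world. Camera axes: x right, y down, z forward; pixel columns grow to the right and rows downward; lengths in m; the calibration is good to about 2 mm. A picture is of the moment at which its call begins. There is no depth.
- r.job_done(): hands the job in, once; it reports no verdict.
Trained networks look in a picture, given as the dict that the camera call returned (one of the last four; its "shot" number tells which), for a name from the list of things; names that differ only in an ending like _2 or _b are one class to them, and where a whole thing is asked for, a point or a joint stands for the part that bears it (a point fixed in the world has none). Each returns a list of dicts, best first, with "score" (0 to 1); they miss things now and then, are a little off and sometimes report something else, mostly with a low value. They report only what shows in the picture. A call takes as long as a camera call. They do not tell look-alikes from the thing itself.
- r.look_for(picture, thing): "extent" ([left, top, width, height] in pixels, round what is visible of it).
- r.masks_of(picture, thing): "region" (400x640 bool, what is visible of it) and "extent" ([left, top, width, height] in pixels, round what is visible of it).
- r.pinpoint(picture, thing): "point" ([column, row] in pixels: a listed point, or the origin of a listed thing).
The state is a dict: "time": time; "joint_positions": joint angles; "qd": joint speeds; "joint_efforts": joint torques, N m; "position": TCP position; "tcp_rot": TCP orientation; "force": force on the tool from outside, world axes, zero at the start; "ft_torque": the same for the moment, N m; "opening": finger opening in m.
Only numpy, scipy, OpenCV 4.12 (cv2) and the standard library are available. Lean on these libraries where they do the work, as an engineer would, in place of code of your own. Each camera call takes 0.05 s, during which the arm holds its last target.

## Working session

There is one attempt and no reset: what is moved stays moved. The work goes in short steps, Python scripts to look and compute and a shell command to move; the robot and the scene stay as the last step left them, time stands still between calls to the robot, and variables do not carry over. Pictures are saved under pics/ and viewed, and the job is handed in when it is done.

```bash
mkdir -p pics; ls; python3 - <<'E'
from workcell import r
import cv2,pickle
print(r.sense(), r.tcp_to_tips)
for n in ["scene","side","wrist"]:
    f=r.grab_frame(n); cv2.imwrite(f"pics/{n}0.png",f["image"][:,:,::-1]); pickle.dump(f,open(f"pics/{n}0.pkl","wb"))
    print(n,f["position"],f["shot"])
    if n!="wrist" or 1:
        for t in ["probe_grip","probe_tip","stand","case_green"]:
            print(t,[(p["point"],round(p["score"],2)) for p in r.pinpoint(f,t)],[(p["extent"],round(p["score"],2)) for p in r.look_for(f,t)])
E
```

```text
pics
{'time': 0.0, 'joint_positions': array([-1.283493  ,  0.41800805, -0.01028338,  1.6141842 ,  0.004691  ,
        1.11069161, -0.0530121 ]), 'qd': array([-0.00081681,  0.00029468, -0.00113509,  0.00074049,  0.00097563,
        0.00148829,  0.00053724]), 'joint_efforts': array([-8.66198206e-04, -8.64433908e+01,  6.78660795e-01, -4.34911323e+01,
        1.90706825e-02,  7.37068156e-03,  5.59889713e-06]), 'position': array([0.20171545, 0.59114419, 0.2033349 ]), 'tcp_rot': array([[-9.46421140e-01,  3.22934859e-01, -3.19967963e-04],
       [ 3.22935004e-01,  9.46420350e-01, -1.22647893e-03],
       [-9.32486074e-05, -1.26409444e-03, -9.99999197e-01]]), 'force': array([-0.6245188 , -0.27024838,  1.26095881]), 'ft_torque': array([-0.005884  , -0.02266524, -0.00208926]), 'opening': 0.0854113064057853} 0.011
scene [1.26567538 0.16303221 0.59790186] 1
probe_grip [([238.1, 209.9], 0.93), ([290.6, 196.6], 0.7), ([300.6, 168.4], 0.67)] [([279.5, 174.9, 27.5, 52.2], 0.92), ([233.3, 196.1, 16.6, 47.1], 0.61)]
probe_tip [([302.3, 213.4], 0.81), ([243.0, 238.7], 0.56)] [([234.4, 197.3, 14.1, 40.7
[... 209 characters left out ...]
 79.9], 0.91), ([277.3, 174.1, 31.4, 54.6], 0.45)]
side [ 0.42009743 -0.64258609  0.63369965] 2
probe_grip [([291.1, 210.2], 0.94), ([362.8, 252.9], 0.78), ([346.2, 198.7], 0.72)] [([351.7, 240.9, 12.8, 35.2], 0.9), ([335.1, 177.1, 22.0, 49.2], 0.8), ([279.1, 189.3, 26.2, 60.9], 0.62)]
probe_tip [([294.9, 248.0], 0.78), ([358.3, 274.5], 0.54)] [([348.0, 237.8, 18.3, 35.2], 0.81), ([280.0, 187.1, 26.4, 62.6], 0.79), ([336.5, 178.8, 26.1, 47.2], 0.6)]
stand [([347.0, 241.6], 0.65)] [([320.6, 203.9, 53.7, 55.9], 0.79)]
case_green [([362.2, 354.4], 0.64)] [([293.5, 304.1, 134.1, 85.0], 0.86)]
wrist [0.13691422 0.61410644 0.37324876] 3
probe_grip [] []
probe_tip [] []
stand [] []
case_green [] []
```

View pics/scene0.png

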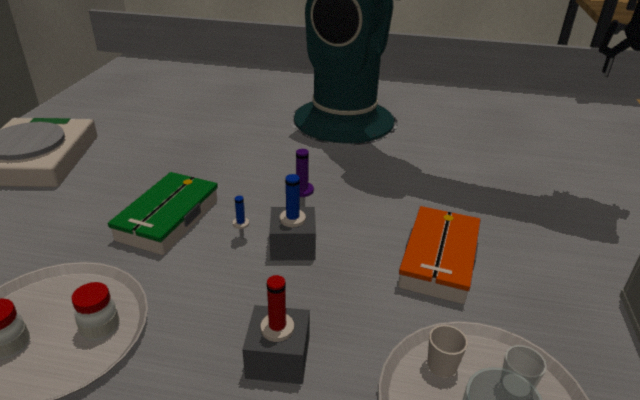

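View pics/side0.png

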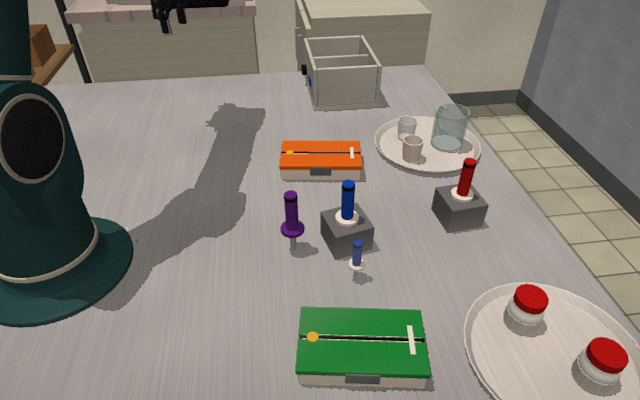

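View pics/wrist0.png

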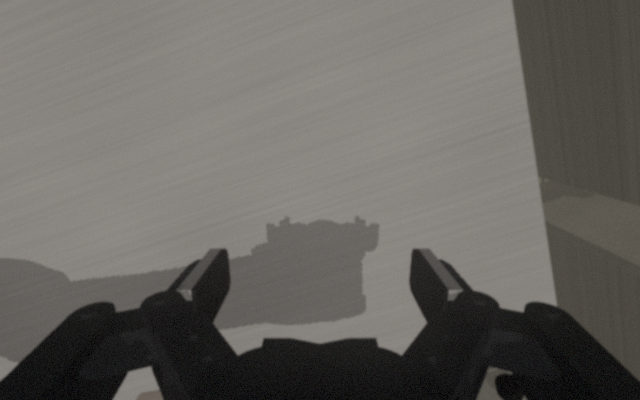

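Scene shows four candidate styli: the blue in the grey stand (292,200), a small blue (240,211), a purple (302,172) and a red in its stand (277,305). The larger blue one in the stand is the one described. The green case is at (165,210) and the orange look-alike at (442,250). Next is a close crop of the choice, then measuring.

```bash
cat > h.py <<'E'
import numpy as np,cv2,pickle
def proj(f,P):
    P=np.atleast_2d(P).astype(float); c=(P-f["position"])@np.array(f["orientation"])
    u=c@np.array(f["camera_matrix"]).T
    return u[:,:2]/u[:,2:]
def ray(f,p):
    d=np.linalg.inv(f["camera_matrix"])@np.array([p[0],p[1],1.]); d=np.array(f["orientation"])@d
    return np.array(f["position"]),d/np.linalg.norm(d)
def onz(f,p,z):
    o,d=ray(f,p); return o+d*(z-o[2])/d[2]
def tri(fp):
    A=np.zeros((3,3));b=np.zeros(3);R=[]
    for f,p in fp:
        o,d=ray(f,p);M=np.eye(3)-np.outer(d,d);A+=M;b+=M@o
    x=np.linalg.solve(A,b)
    return x,[np.round(proj(f,x)[0]-p,1) for f,p in fp]
def load(n): return pickle.load(open(f"pics/{n}.pkl","rb"))
def crop(f,x,y,w,h,k,name): cv2.imwrite(name,cv2.resize(f["image"][y:y+h,x:x+w,::-1],None,fx=k,fy=k,interpolation=cv2.INTER_CUBIC))
E
python3 - <<'E'
from h import *
s=load("scene0");d=load("side0")
crop(s,100,150,220,120,3.5,"pics/c1.png"); crop(d,270,160,170,240,2.4,"pics/c2.png")
def blob(f,lo,hi,box,n=1):
    x,y,w,h=box
    hsv=cv2.cvtColor(f["image"],cv2.COLOR_RGB2HSV); m=cv2.inRange(hsv,lo,hi); k=np.zeros_like(m);k[y:y+h,x:x+w]=1; m=m*k
    nn,l,st,c=cv2.connectedComponentsWithStats(m); 
    i=1+np.argmax(st[1:,4]); return c[i],st[i],(l==i)
res={}
for n,f,bg,bb in [("scene",s,(100,160,130,100),(275,165,35,60)),("side",d,(285,295,150,100),(335,170,25,60))]:
    y=blob(f,(20,120,100),(32,255,255),bg); g=blob(f,(45,100,40),(80,255,255),bg)
    b=blob(f,(100,120,40),(125,255,255),bb); w=blob(f,(0,0,150),(180,70,255),bg)
    print(n,"yellow",y[0],y[1],"blue",b[0],b[1],"white",w[0],w[1])
    res[n]=(y[0],b[0],w[0])
for i,nm in enumerate(["yellow","blue","white"]):
    print(nm,tri([(s,res["scene"][i]),(d,res["side"][i])]))
    for n,f in (("scene",s),("side",d)): print(onz(f,res[n][i],0.045))
E
```

```text
scene yellow [187.46666667 181.36666667] [184 179   8   5  30] blue [292.28773585 201.10613208] [286 185  14  34 424] white [141.         222.55555556] [137 221   9   4   9]
side yellow [312.22 336.21] [307 331  12  11 100] blue [347.31722054 204.25075529] [342 190  12  30 331] white [351.43201133 331.80358829] [ 285  295  150  100 4236]
yellow (array([ 0.45828056, -0.25154375,  0.04338607]), [array([-0.6,  0.4]), array([-0.7, -0.7])])
[ 0.45882276 -0.24978082  0.045     ]
[ 0.45906443 -0.25401741  0.045     ]
blue (array([ 0.55536812, -0.01085435,  0.09621105]), [array([-0.8,  0.8]), array([-0.6, -0.8])])
[ 0.47999778 -0.02774224  0.045     ]
[0.56910297 0.04666832 0.045     ]
white (array([ 0.54618426, -0.27433248,  0.02708833]), [array([ 17., -11.]), array([18.9, 15.6])])
[ 0.60654929 -0.27494917  0.045     ]
[ 0.5196718  -0.25477454  0.045     ]
```

```bash
ls pics
```

```text
c1.png
c2.png
scene0.pkl
scene0.png
side0.pkl
side0.png
wrist0.pkl
wrist0.png
```

View pics/c1.png

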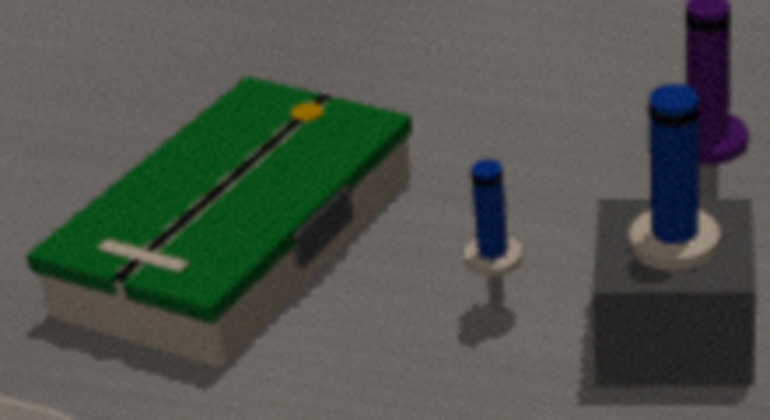

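View pics/c2.png

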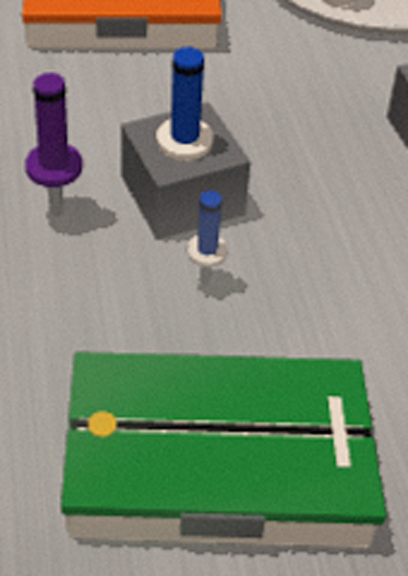

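```bash
python3 - <<'E'
from h import *
s=load("scene0");d=load("side0")
S=lambda x,y:np.array([100+x/3.5,150+y/3.5]); D=lambda x,y:np.array([270+x/2.4,160+y/2.4])
for n,a,b,z in [("white",S(143,255),D(340,431),.045),("yellow",S(308,111.5),D(102,424),.045),("top",S(674,98),D(188,56),.148),("collar",S(674,236),D(185,137),.067)]:
    print(n,tri([(s,a),(d,b)]),onz(s,a,z),onz(d,b,z))
for q in [(598,200),(752,200),(755,293),(592,293)]: print("st",onz(s,S(*q),.06))
for q in [(122,127),(208,106),(248,158),(154,182)]: print("sd",onz(d,D(*q),.06))
for q in [(490,245)]: print("small",onz(s,S(*q),.04), onz(d,D(207,250),.04))
print("purple",tri([(s,S(707,10)),(d,D(48,82))]))
E
```

```text
white (array([ 0.60678961, -0.27772505,  0.04274573]), [array([-1.1,  0.6]), array([-1.2, -1. ])]) [ 0.60742966 -0.2747728   0.045     ] [ 0.60736851 -0.28097388  0.045     ]
yellow (array([ 0.45838866, -0.25099448,  0.0420029 ]), [array([-0.8,  0.6]), array([-0.9, -1. ])]) [ 0.46031321 -0.24800815  0.045     ] [ 0.45938924 -0.25486823  0.045     ]
top (array([ 0.55612793, -0.00951894,  0.14436598]), [array([-0.6,  0.6]), array([-0.5, -0.6])]) [ 0.55976429 -0.00764564  0.148     ] [ 0.55561467 -0.0161143   0.148     ]
collar (array([ 0.55649689, -0.00999564,  0.06244969]), [array([-0.6,  0.6]), array([-0.5, -0.6])]) [ 0.56055128 -0.00784935  0.067     ] [ 0.55606956 -0.01690583  0.067     ]
st [ 0.52912391 -0.05617657  0.06      ]
st [0.51111142 0.02231192 0.06      ]
st [0.5881997  0.03926938 0.06      ]
st [ 0.60569093 -0.03803517  0.06      ]
sd [0.50877807 0.01020584 0.06      ]
sd [0.58403651 0.0267354  0.06      ]
sd [ 0.60272006 -0.04086417  0.06      ]
sd [ 0.52444997 -0.05742647  0.06      ]
small [ 0.55376145 -0.10822332  0.04      ] [ 0.55569276 -0.11461509  0.04      ]
purple (array([ 0.44911022, -0.01618828,  0.13500087]), [array([-0.1,  0.1]), array([-0.1, -0.1])])
```

Views confirm it: c1 and c2 show the large blue probe in its grey stand at (292,200) in scene and (347,205) in side. The two cameras put it at about (0.557,-0.011), but they disagree by about 7 mm in y, so I'll refine with the wrist camera from above.

```bash
R='0.57 -0.96 0.06 0 0 0 1'; python3 -m pendant '0.57 -0.96 0.06 0 0 0 1;0.57 -0.96 0.06 0 0 0 1;0.57 -0.96 0.06 0 0 0 1;0.57 -0.96 0.06 0 0 0 1;0.57 -0.96 0.06 0 0 0 1' 60
```

```text
time: 1.85
position: [0.2735, 0.4705, 0.2116]
tcp_rot: [[-0.946, 0.323, 0.0], [0.323, 0.946, 0.0], [-0.0, 0.0, -1.0]]
force: [0.9, 0.5, 0.4]
opening: 0.0855
```

```bash
python3 -m pendant '0.57 -0.96 0.06 0 0 0 1;0.57 -0.96 0.06 0 0 0 1;0.57 -0.96 0.06 0 0 0 1;0.57 -0.96 0.06 0 0 0 1;0.57 -0.96 0.06 0 0 0 1' && python3 -m pendant '0.57 -0.96 0.06 0 0 0 1;0.57 -0.96 0.06 0 0 0 1;0.57 -0.96 0.06 0 0 0 1;0.57 -0.96 0.06 0 0 0 1;0.57 -0.96 0.06 0 0 0 1' && python3 -m pendant '0.57 -0.96 0.06 0 0 0 1;0.57 -0.96 0.06 0 0 0 1;0.57 -0.96 0.06 0 0 0 1;0.57 -0.96 0.06 0 0 0 1;0.57 -0.96 0.06 0 0 0 1'; python3 - <<'E'
from workcell import r
import cv2,pickle
f=r.grab_frame("wrist"); cv2.imwrite("pics/w1.png",f["image"][:,:,::-1]); pickle.dump(f,open("pics/w1.pkl","wb")); print(f["position"],f["orientation"])
E
```

```text
time: 2.35
position: [0.3448, 0.3505, 0.2192]
tcp_rot: [[-0.946, 0.323, 0.0], [0.323, 0.946, 0.0], [-0.0, 0.0, -1.0]]
force: [0.5, 0.6, 0.6]
opening: 0.0853
time: 2.85
position: [0.4161, 0.2305, 0.2267]
tcp_rot: [[-0.946, 0.323, 0.0], [0.323, 0.946, 0.0], [-0.0, 0.0, -1.0]]
force: [-0.1, 0.1, 0.2]
opening: 0.0849
time: 3.35
position: [0.4873, 0.1105, 0.2342]
tcp_rot: [[-0.946, 0.323, 0.0], [0.323, 0.946, 0.0], [-0.0, 0.0, -1.0]]
force: [-0.1, 0.6, -0.1]
opening: 0.0857
[0.42235329 0.13305093 0.4034676 ] [[ 3.22539820e-01  9.10842926e-01  2.57552379e-01]
 [ 9.46555891e-01 -3.10399714e-01 -8.76582188e-02]
 [ 1.01316290e-04  2.72060988e-01 -9.62280005e-01]]
```

View pics/w1.png

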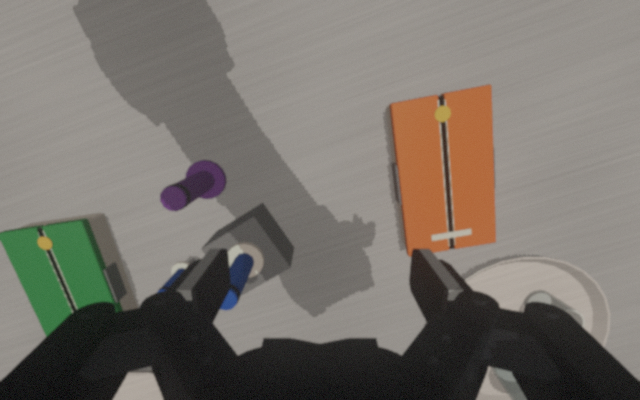

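The wrist view shows the collar centre at about (246,262), the green case's yellow dot at (45,243) and the orange case at right. I'll check these against the other cameras.

```bash
python3 - <<'E'
from h import *
w=load("w1");s=load("scene0");d=load("side0")
print("collar",onz(w,(246,262),.067)); print("yellow",onz(w,(45,243),.045))
print("handle top",onz(w,(230,300),.148))
for P in [(0.557,-0.011,.067),(0.557,-0.011,.148),(0.4595,-.2515,.045)]: print(proj(w,P))
print(tri([(w,(45,243)),(s,(188,181.9)),(d,(312.5,336.7))]))
crop(w,150,180,160,140,5,"pics/c3.png")
E
```

```text
collar [ 0.55830895 -0.00789914  0.067     ]
yellow [ 0.45965615 -0.24971546  0.045     ]
handle top [ 0.5579678  -0.00408471  0.148     ]
[[243.23678879 261.82275484]]
[[222.99712902 301.18970536]]
[[ 43.7200452 243.3094079]]
(array([ 0.45907264, -0.2512418 ,  0.04268988]), [array([ 0.3, -0.8]), array([-1.1,  0.4]), array([-0.5, -1.2])])
```

View pics/c3.png

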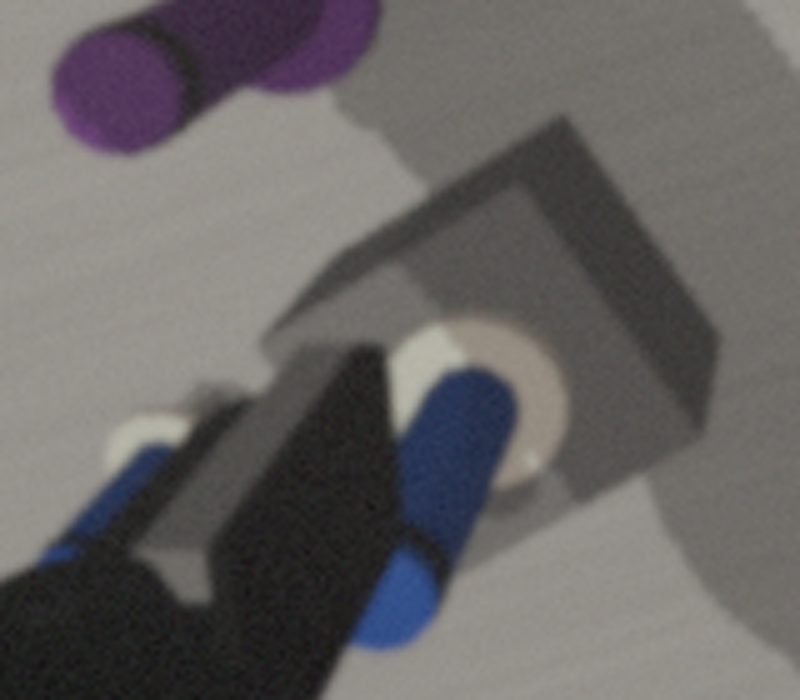

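```bash
python3 -m pendant '0.56 -0.96 0 0 0 0 1;0.56 -0.96 0 0 0 0 1;0.56 -0.96 0 0 0 0 1;0.56 -0.96 0 0 0 0 1;0.56 -0.96 0 0 0 0 1';  python3 - <<'E'
from workcell import r
import cv2,pickle
from h import *
f=r.grab_frame("wrist"); cv2.imwrite("pics/w2.png",f["image"][:,:,::-1]); pickle.dump(f,open("pics/w2.pkl","wb"))
p=r.sense()["position"]; print(p)
for z in (.068,.148): print(proj(f,(0.5575,-0.0095,z)))
E
```

```text
time: 3.9
position: [0.5573, -0.0093, 0.234]
tcp_rot: [[-0.946, 0.323, 0.0], [0.323, 0.946, 0.0], [-0.0, 0.0, -1.0]]
force: [0.4, 1.6, 0.3]
opening: 0.0851
[ 0.55862584 -0.01361867  0.23410824]
[[318.91159756 177.65279265]]
[[318.77022754 196.23941022]]
```

View pics/w2.png

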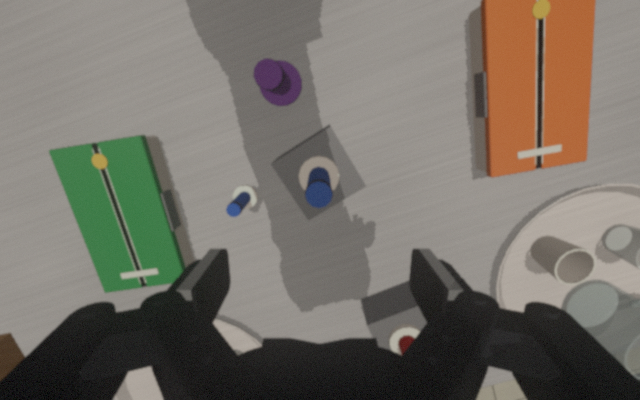

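The wrist image is clear: the collar is at (319,176), the handle top at about (318,190), the green case's yellow dot at (99,161) and its bar at (139,273). All of it can be measured from this one view.

```bash
python3 - <<'E'
from workcell import r
from h import *
w=load("w2");print(r.sense()["position"],w["position"])
crop(w,270,120,110,110,5,"pics/c4.png"); crop(w,40,125,160,170,3.5,"pics/c5.png")
print("collar",onz(w,(319,176),.068)); print("yel",onz(w,(99,161),.045)); print("bar",onz(w,(139,273.5),.045))
E
```

```text
[ 0.55862584 -0.01361867  0.23410824] [0.49234343 0.01326879 0.40332313]
collar [ 0.55574543 -0.00879678  0.068     ]
yel [ 0.4591578  -0.25072369  0.045     ]
bar [ 0.60716807 -0.27647648  0.045     ]
```

View pics/c4.png

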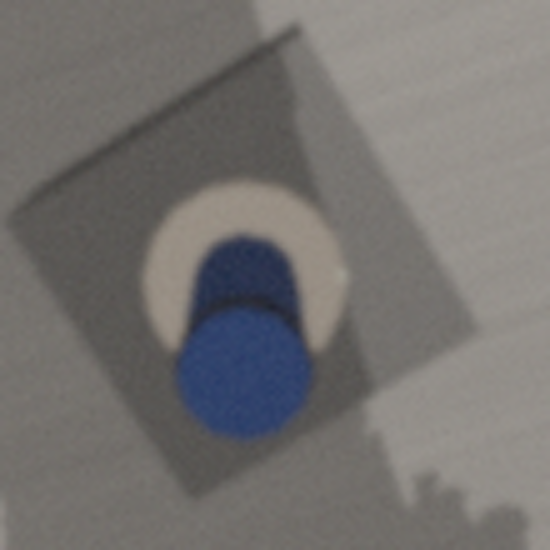

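View pics/c5.png

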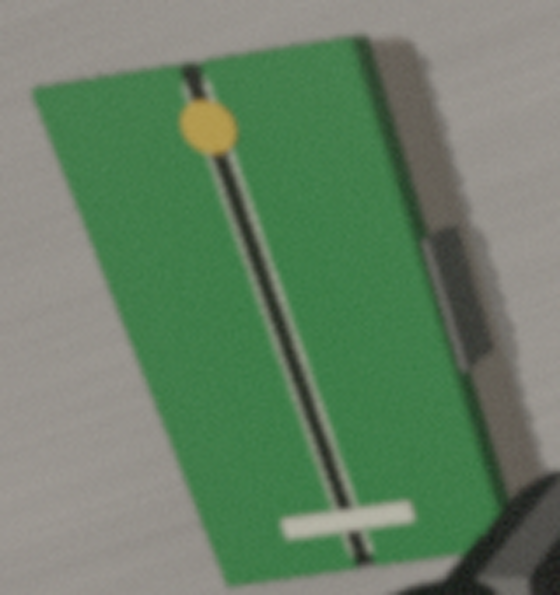

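```bash
python3 -m pendant '0 0 -0.4 0 0 0 1;0 0 -0.5 0 0 0 1;0 0 -0.5 0 0 0 1;0 0 -0.3 0 0 0 1;0 0 0 0 0 0 1'
```

```text
time: 4.45
position: [0.556, -0.008, 0.1901]
tcp_rot: [[-0.947, 0.322, -0.002], [0.322, 0.947, -0.0], [0.002, -0.001, -1.0]]
force: [-0.2, 0.8, 1.5]
opening: 0.0853
```

```bash
python3 -m pendant '0 -0.05 -0.8 0 0 0 1;0 0 -0.8 0 0 0 1;0 0 -0.6 0 0 0 1;0 0 -0.2 0 0 0 1;0 0 0 0 0 0 1' && python3 - <<'E'
from workcell import r
from h import *
f=r.grab_frame("wrist"); cv2.imwrite("pics/w3.png",f["image"][:,:,::-1]); 
E
```

```text
time: 4.95
position: [0.5567, -0.0096, 0.1314]
tcp_rot: [[-0.946, 0.323, -0.001], [0.323, 0.946, -0.0], [0.0, -0.0, -1.0]]
force: [-0.0, 0.4, 0.5]
opening: 0.0858
```

View pics/w3.png

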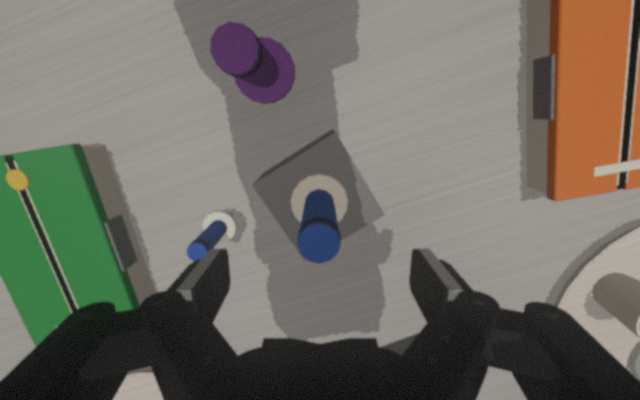

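The probe is centred between the jaws (319, 240) with the small blue one outside the left finger, so I descend the last 28 mm and close.

```bash
python3 -m pendant '0 0 -0.4 0 0 0 1;0 0 -0.4 0 0 0 1;0 0 -0.35 0 0 0 1;0 0 0 0 0 0 1;0 0 0 0 0 0 1' && python3 -m pendant '0 0 0 0 0 0 0;0 0 0 0 0 0 0;0 0 0 0 0 0 0;0 0 0 0 0 0 0;0 0 0 0 0 0 0' 60 && python3 - <<'E'
from workcell import r
from h import *
f=r.grab_frame("wrist"); cv2.imwrite("pics/w4.png",f["image"][:,:,::-1]); 
E
```

```text
time: 5.5
position: [0.5567, -0.0098, 0.1025]
tcp_rot: [[-0.946, 0.323, -0.001], [0.323, 0.946, -0.0], [0.0, -0.0, -1.0]]
force: [0.9, -0.1, -0.5]
opening: 0.0854
time: 6.0
position: [0.5571, -0.0099, 0.1031]
tcp_rot: [[-0.946, 0.323, 0.001], [0.323, 0.946, -0.0], [-0.001, 0.0, -1.0]]
force: [-1.3, -0.2, 3.3]
opening: 0.0215
```

View pics/w4.png

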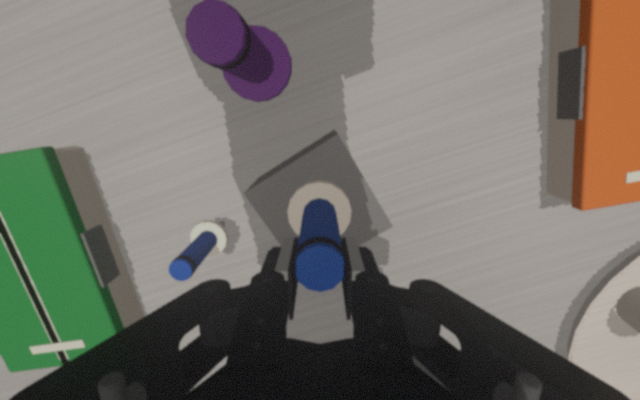

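```bash
python3 -m pendant '0 0 0.2 0 0 0 0;0 0 0.4 0 0 0 0;0 0 0.6 0 0 0 0;0 0 0.6 0 0 0 0;0 0 0.6 0 0 0 0' && python3 -m pendant '0 0 0.6 0 0 0 0;0 0 0.6 0 0 0 0;0 0 0.6 0 0 0 0;0 0 0.4 0 0 0 0;0 0 0 0 0 0 0' && python3 - <<'E'
from workcell import r
from h import *
for n in ("side","scene","wrist"):
    f=r.grab_frame(n); cv2.imwrite(f"pics/{n}5.png",f["image"][:,:,::-1]);pickle.dump(f,open(f"pics/{n}5.pkl","wb"))
    if n!="wrist": print(n,[(p["point"],round(p["score"],2)) for p in r.pinpoint(f,"probe_tip")])
print(r.sense()["position"])
s=load("scene5");d=load("side5")
a=s["image"][100:280,230:350,::-1];b=d["image"][100:280,290:410,::-1]
cv2.imwrite("pics/c6.png",cv2.resize(np.hstack([a,b]),None,fx=3.3,fy=3.3,interpolation=cv2.INTER_CUBIC))
E
```

```text
time: 6.55
position: [0.557, -0.0098, 0.1645]
tcp_rot: [[-0.946, 0.323, 0.001], [0.323, 0.946, -0.0], [-0.001, 0.0, -1.0]]
force: [-0.3, -0.8, -0.9]
opening: 0.0215
time: 7.05
position: [0.5575, -0.0098, 0.2196]
tcp_rot: [[-0.946, 0.323, 0.003], [0.323, 0.946, 0.0], [-0.002, 0.001, -1.0]]
force: [-0.4, 0.4, -1.4]
opening: 0.0217
side [([298.0, 249.2], 0.82), ([356.8, 278.0], 0.67), ([348.8, 193.2], 0.6)]
scene [([241.6, 241.3], 0.84), ([300.9, 212.9], 0.8), ([291.6, 190.7], 0.72)]
[ 0.55648276 -0.00971475  0.21707724]
```

View pics/c6.png

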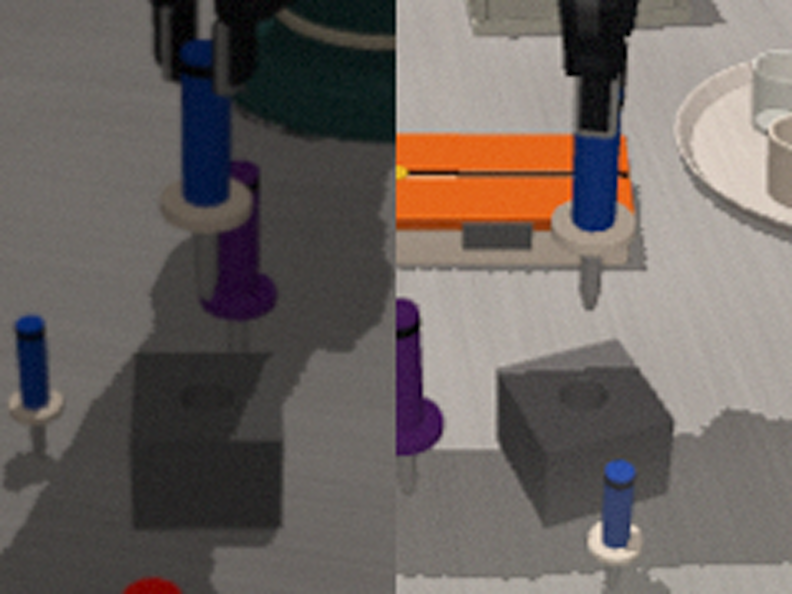

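View pics/wrist5.png

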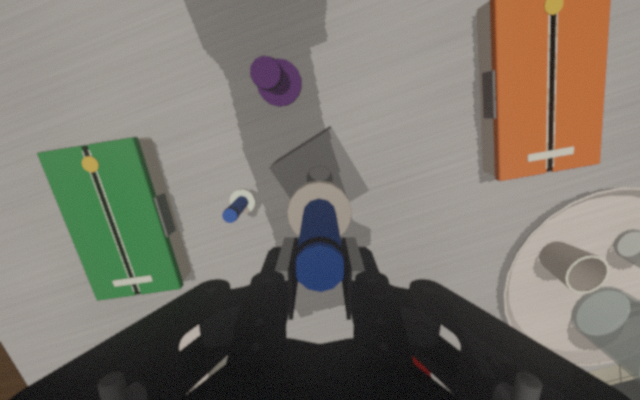

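The probe is held upright and clear of the stand. Its tip is at about (292,192) in scene and (348.5,193) in side, and the hole is at (293,221) and (347,220).

```bash
python3 - <<'E'
from h import *
s=load("scene5");d=load("side5");w=load("wrist5")
tp=tri([(s,(292.4,192.6)),(d,(348.5,193.3))]); print("tip",tp)
print("pred tip px",proj(s,(0.5565,-.0097,.1225)),proj(d,(0.5565,-.0097,.1225)))
print("hole",tri([(s,(293,220.6)),(d,(346.7,220.3))]))
crop(w,30,130,170,180,3.3,"pics/c7.png")
# fit case pose: color centroids in wrist views
for n in ("w2","wrist5"):
    f=load(n); hsv=cv2.cvtColor(f["image"],cv2.COLOR_RGB2HSV); m=cv2.inRange(hsv,(18,90,90),(32,255,255)); m[:, 200:]=0
    nn,l,st,c=cv2.connectedComponentsWithStats(m); i=1+np.argmax(st[1:,4]); print(n,"yel",c[i],st[i],onz(f,c[i],.045),f["position"])
E
```

```text
tip (array([ 0.55866317, -0.00820549,  0.11816531]), [array([ 0.1, -0.1]), array([0.1, 0.1])])
pred tip px [[291.91314318 189.6016401 ]] [[347.65841141 192.15727783]]
hole (array([ 0.55571241, -0.00982593,  0.05451048]), [array([-0.8,  0.8]), array([-0.7, -0.8])])
w2 yel [ 99.27135678 160.87939698] [ 92 153  16  17 199] [ 0.45913495 -0.25034719  0.045     ] [0.49234343 0.01326879 0.40332313]
wrist5 yel [ 89.72222222 163.76388889] [ 82 155  17  18 216] [ 0.45901385 -0.25032922  0.045     ] [0.4917178  0.0129009  0.38645002]
```

View pics/c7.png

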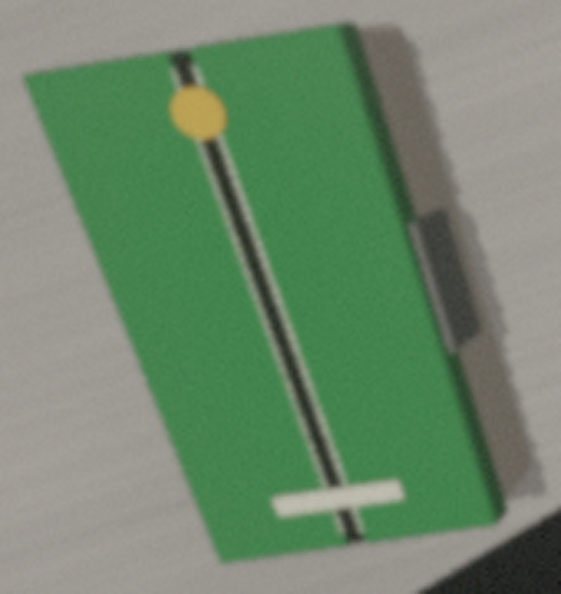

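```bash
python3 -m pendant '-0.36 -0.88 0 0 0 0 0;-0.36 -0.88 0 0 0 0 0;-0.36 -0.88 0 0 0 0 0;-0.36 -0.88 0 0 0 0 0;-0.36 -0.88 0 0 0 0 0' && python3 -m pendant '-0.36 -0.88 0 0 0 0 0;-0.36 -0.88 0 0 0 0 0;-0.36 -0.88 0 0 0 0 0;-0.36 -0.88 0 0 0 0 0;-0.36 -0.88 0 0 0 0 0' && python3 -m pendant '-0.2 -0.5 -0.2 0 0 0 0;-0.11 -0.33 -0.4 0 0 0 0;0 0 -0.5 0 0 0 0;0 0 -0.3 0 0 0 0;0 0 0 0 0 0 0' && python3 - <<'E'
from workcell import r
from h import *
for n in ("side","scene","wrist"):
    f=r.grab_frame(n); cv2.imwrite(f"pics/{n}6.png",f["image"][:,:,::-1]);pickle.dump(f,open(f"pics/{n}6.pkl","wb"))
p=r.sense()["position"]; print(p, ((np.array([0.459,-.2505,.146])-p)/.025).round(2))
s=load("scene6");d=load("side6")
a=s["image"][110:270,90:240,::-1];b=d["image"][240:400,280:440,::-1]
cv2.imwrite("pics/c8.png",cv2.resize(np.hstack([a,b]),None,fx=2.5,fy=2.5,interpolation=cv2.INTER_CUBIC))
E
```

```text
time: 7.8
position: [0.5111, -0.1205, 0.2172]
tcp_rot: [[-0.946, 0.323, -0.001], [0.323, 0.946, -0.0], [0.001, -0.0, -1.0]]
force: [0.4, 0.3, -1.3]
opening: 0.0218
time: 8.3
position: [0.4661, -0.2305, 0.2173]
tcp_rot: [[-0.946, 0.323, -0.001], [0.323, 0.946, 0.0], [0.001, -0.0, -1.0]]
force: [0.5, 0.5, -1.0]
opening: 0.0215
time: 8.8
position: [0.4588, -0.2494, 0.1812]
tcp_rot: [[-0.947, 0.322, -0.002], [0.322, 0.947, 0.001], [0.002, -0.0, -1.0]]
force: [0.1, -0.7, -1.1]
opening: 0.0218
[ 0.45945044 -0.25009902  0.18287419] [-0.02 -0.02 -1.47]
```

View pics/c8.png

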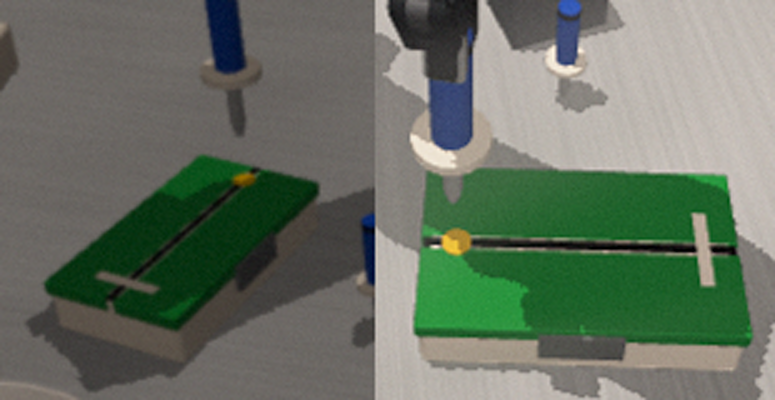

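View pics/wrist6.png

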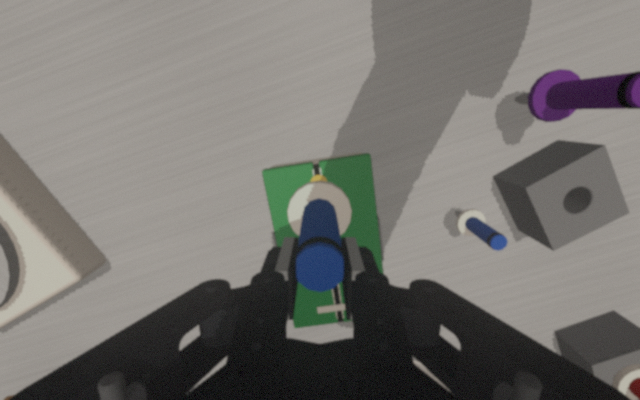

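```bash
python3 - <<'E'
from h import *
s=load("scene6");d=load("side6")
print(tri([(s,(185.2,163.2)),(d,(311.6,320.8))]))
print(tri([(s,(90+245/2.5,110+180/2.5)),(d,(280+(456.5-375)/2.5,240+242/2.5))]))
E
```

```text
(array([ 0.45738924, -0.25212762,  0.08458754]), [array([-0.9,  0.7]), array([-1.1, -1.1])])
(array([ 0.45850817, -0.25101604,  0.04170586]), [array([-0.9,  0.6]), array([-0.9, -1. ])])
```

```bash
python3 -m pendant '0 0 -0.3 0 0 0 0;0 0 -0.3 0 0 0 0;0 0 -0.25 0 0 0 0;0 0 -0.2 0 0 0 0;0 0 -0.15 0 0 0 0' && python3 -m pendant '0.02 0 -0.12 0 0 0 0;0 0 -0.1 0 0 0 0;0 0 0 0 0 0 0;0 0 0 0 0 0 0;0 0 0 0 0 0 0'
```

```text
time: 9.45
position: [0.4589, -0.2505, 0.1521]
tcp_rot: [[-0.946, 0.323, -0.0], [0.323, 0.946, 0.0], [0.0, -0.0, -1.0]]
force: [0.6, -0.3, -1.3]
opening: 0.0217
time: 9.95
position: [0.4596, -0.2506, 0.1474]
tcp_rot: [[-0.946, 0.323, 0.0], [0.323, 0.946, -0.0], [-0.0, -0.0, -1.0]]
force: [-0.4, 0.1, -0.2]
opening: 0.0221
```

```bash
python3 - <<'E'
from workcell import r
from h import *
for n in ("side","scene"):
    f=r.grab_frame(n);pickle.dump(f,open(f"pics/{n}7.pkl","wb"))
print(r.sense()["position"])
s=load("scene7");d=load("side7")
a=s["image"][140:200,150:220,::-1];b=d["image"][300:360,280:350,::-1]
cv2.imwrite("pics/c9.png",cv2.resize(np.hstack([a,b]),None,fx=5.5,fy=5.5,interpolation=cv2.INTER_CUBIC))
E
```

```text
[ 0.45962437 -0.25052814  0.14737792]
```

View pics/c9.png

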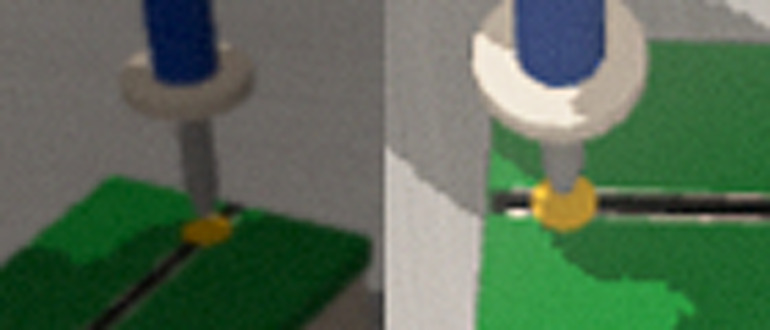

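The tip hovers about 7 mm above the dot and is on the seam line in both views. I start the pass at 4 mm per row, checking after the first call.

```bash
python3 -m pendant '0.16 -0.028 -0.04 0 0 0 0;0.16 -0.028 -0.02 0 0 0 0;0.16 -0.028 0 0 0 0 0;0.16 -0.028 0 0 0 0 0;0.16 -0.028 0 0 0 0 0'
```

```text
time: 10.55
position: [0.4799, -0.2541, 0.1457]
tcp_rot: [[-0.946, 0.323, -0.0], [0.323, 0.946, -0.0], [0.0, -0.0, -1.0]]
force: [0.4, 0.4, -0.3]
opening: 0.0215
```

```bash
python3 -m pendant '0.16 -0.028 0 0 0 0 0;0.16 -0.028 0 0 0 0 0;0.16 -0.028 0 0 0 0 0;0.16 -0.028 0 0 0 0 0;0.16 -0.028 0 0 0 0 0' && python3 -m pendant '0.16 -0.028 0 0 0 0 0;0.16 -0.028 0 0 0 0 0;0.16 -0.028 0 0 0 0 0;0.16 -0.028 0 0 0 0 0;0.16 -0.028 0 0 0 0 0'
```

```text
time: 11.05
position: [0.4999, -0.2576, 0.1457]
tcp_rot: [[-0.946, 0.323, -0.0], [0.323, 0.946, -0.0], [-0.0, -0.0, -1.0]]
force: [-0.0, -0.4, -1.4]
opening: 0.0216
time: 11.55
position: [0.5199, -0.261, 0.1457]
tcp_rot: [[-0.946, 0.323, -0.0], [0.323, 0.946, -0.0], [0.0, -0.0, -1.0]]
force: [0.3, 0.1, -1.1]
opening: 0.0212
```

```bash
python3 -m pendant '0.16 -0.029 0 0 0 0 0;0.16 -0.029 0 0 0 0 0;0.16 -0.029 0 0 0 0 0;0.16 -0.029 0 0 0 0 0;0.16 -0.029 0 0 0 0 0' && python3 -m pendant '0.16 -0.029 0 0 0 0 0;0.16 -0.029 0 0 0 0 0;0.16 -0.029 0 0 0 0 0;0.16 -0.029 0 0 0 0 0;0.16 -0.029 0 0 0 0 0' && python3 -m pendant '0.16 -0.029 0 0 0 0 0;0.16 -0.029 0 0 0 0 0;0.16 -0.029 0 0 0 0 0;0.16 -0.029 0 0 0 0 0;0.16 -0.029 0 0 0 0 0' && python3 -m pendant '0.16 -0.029 0 0 0 0 0;0.16 -0.029 0 0 0 0 0;0.16 -0.029 0 0 0 0 0;0.16 -0.029 0 0 0 0 0;0.16 -0.029 0 0 0 0 0' && python3 -m pendant '0.15 -0.027 0 0 0 0 0;0.14 -0.026 0 0 0 0 0;0 0 0 0 0 0 0;0 0 0 0 0 0 0;0 0 0 0 0 0 0' && python3 - <<'E'
from workcell import r
from h import *
for n in ("side","scene"):
    f=r.grab_frame(n);pickle.dump(f,open(f"pics/{n}8.pkl","wb"))
s=load("scene8");d=load("side8")
a=s["image"][180:260,100:180,::-1];b=d["image"][290:370,365:445,::-1]
cv2.imwrite("pics/c10.png",cv2.resize(np.hstack([a,b]),None,fx=5,fy=5,interpolation=cv2.INTER_CUBIC))
E
```

```text
time: 12.05
position: [0.5399, -0.2647, 0.1457]
tcp_rot: [[-0.946, 0.323, 0.0], [0.323, 0.946, -0.0], [-0.0, -0.0, -1.0]]
force: [-0.1, -0.0, -1.8]
opening: 0.022
time: 12.55
position: [0.5599, -0.2683, 0.1457]
tcp_rot: [[-0.946, 0.323, 0.0], [0.323, 0.946, -0.0], [-0.0, -0.0, -1.0]]
force: [0.5, 1.1, -1.4]
opening: 0.022
time: 13.05
position: [0.5799, -0.2719, 0.1457]
tcp_rot: [[-0.946, 0.323, 0.0], [0.323, 0.946, -0.0], [-0.0, -0.0, -1.0]]
force: [0.3, -0.5, -1.4]
opening: 0.0218
time: 13.55
position: [0.5999, -0.2755, 0.1457]
tcp_rot: [[-0.946, 0.323, -0.0], [0.323, 0.946, -0.0], [0.0, -0.0, -1.0]]
force: [0.1, 0.8, -1.6]
opening: 0.0217
time: 14.05
position: [0.6066, -0.2769, 0.1457]
tcp_rot: [[-0.946, 0.323, -0.0], [0.323, 0.946, -0.0], [0.0, -0.0, -1.0]]
force: [0.1, 0.3, -0.4]
opening: 0.0214
```

View pics/c10.png

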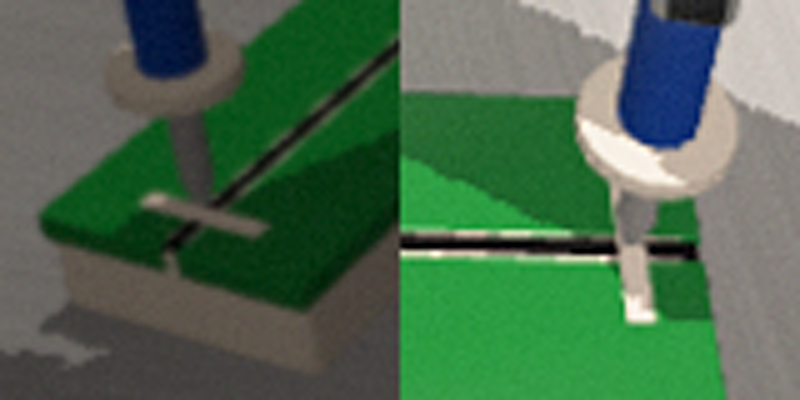

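The tip is over the white bar in both views and the force reads under 2 N. I lift slowly and carry the probe back.

```bash
python3 -m pendant '0 0 0.2 0 0 0 0;0 0 0.3 0 0 0 0;0 0 0.3 0 0 0 0;0 0 0.4 0 0 0 0;0 0 0.5 0 0 0 0' && python3 -m pendant '0 0 0.6 0 0 0 0;0 0 0.6 0 0 0 0;-0.1 0.4 0 0 0 0 0;-0.16 0.86 0 0 0 0 0;-0.16 0.86 0 0 0 0 0' && python3 -m pendant '-0.16 0.86 0 0 0 0 0;-0.16 0.86 0 0 0 0 0;-0.16 0.86 0 0 0 0 0;-0.16 0.86 0 0 0 0 0;-0.16 0.86 0 0 0 0 0' && python3 -m pendant '-0.16 0.86 0 0 0 0 0;-0.16 0.86 0 0 0 0 0;-0.16 0.86 0 0 0 0 0;-0.16 0.86 0 0 0 0 0;-0.1 0.5 0 0 0 0 0' && python3 -m pendant '0 0 0 0 0 0 0;0 0 0 0 0 0 0;0 0 0 0 0 0 0;0 0 0 0 0 0 0;0 0 0 0 0 0 0'; python3 -c "
from workcell import r;import numpy as np
print(((np.array([.557,-.0099,.2175])-r.sense()['position'])/.025).round(2))"
```

```text
time: 14.65
position: [0.6068, -0.2768, 0.1892]
tcp_rot: [[-0.946, 0.323, -0.0], [0.323, 0.946, -0.0], [0.0, -0.0, -1.0]]
force: [-0.3, -0.0, -1.0]
opening: 0.0217
time: 15.15
position: [0.5958, -0.2226, 0.2179]
tcp_rot: [[-0.946, 0.323, -0.0], [0.323, 0.946, 0.0], [0.0, 0.0, -1.0]]
force: [0.6, 0.4, -2.0]
opening: 0.0218
time: 15.65
position: [0.5757, -0.1146, 0.2179]
tcp_rot: [[-0.947, 0.322, -0.0], [0.322, 0.947, 0.0], [0.0, 0.0, -1.0]]
force: [0.3, -0.5, -0.6]
opening: 0.0217
time: 16.15
position: [0.5571, -0.0154, 0.218]
tcp_rot: [[-0.947, 0.321, -0.0], [0.321, 0.947, 0.001], [0.001, 0.0, -1.0]]
force: [0.8, -0.1, -1.6]
opening: 0.0216
time: 16.65
position: [0.5578, -0.0184, 0.2182]
tcp_rot: [[-0.946, 0.324, -0.0], [0.324, 0.946, -0.0], [-0.0, -0.0, -1.0]]
force: [0.3, -0.9, -0.7]
opening: 0.0215
[-0.03  0.34 -0.03]
```

```bash
python3 -m pendant '-0.03 0.2 0 0 0 0 0;0 0.14 0 0 0 0 0;0 0 -0.2 0 0 0 0;0 0 -0.4 0 0 0 0;0 0 -0.3 0 0 0 0' && python3 -m pendant '0 0 -0.2 0 0 0 0;0 0 0 0 0 0 0;0 0 0 0 0 0 0;0 0 0 0 0 0 0;0 0 0 0 0 0 0' && python3 - <<'E'
from workcell import r
from h import *
for n in ("side","scene"):
    f=r.grab_frame(n);pickle.dump(f,open(f"pics/{n}9.pkl","wb"))
print(r.sense()["position"])
s=load("scene9");d=load("side9")
a=s["image"][140:270,240:340,::-1];b=d["image"][140:270,300:400,::-1]
cv2.imwrite("pics/c11.png",cv2.resize(np.hstack([a,b]),None,fx=4,fy=4,interpolation=cv2.INTER_CUBIC))
E
```

```text
time: 17.15
position: [0.5567, -0.0094, 0.1945]
tcp_rot: [[-0.946, 0.323, -0.001], [0.323, 0.946, -0.0], [0.001, -0.0, -1.0]]
force: [0.3, -0.9, -1.1]
opening: 0.0219
time: 17.65
position: [0.5572, -0.0093, 0.191]
tcp_rot: [[-0.946, 0.323, 0.001], [0.323, 0.946, 0.0], [-0.001, 0.0, -1.0]]
force: [-0.2, -0.0, -1.7]
opening: 0.0217
[ 0.55716838 -0.00932724  0.19091813]
```

View pics/c11.png

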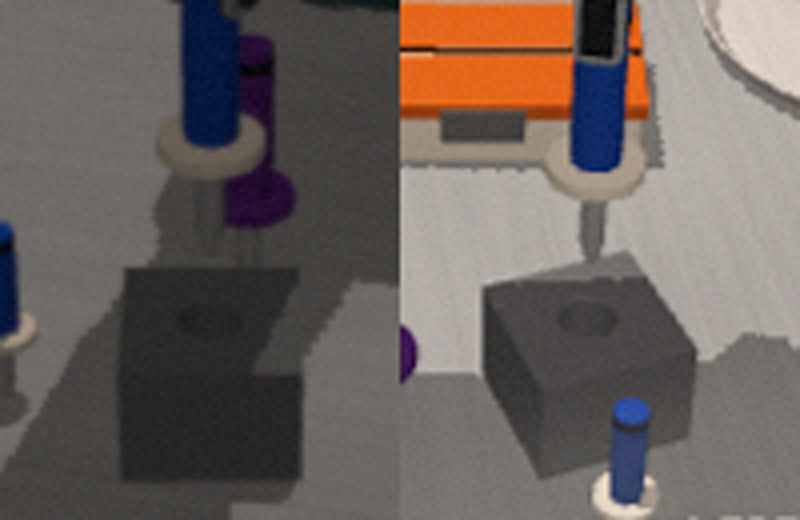

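The tip hangs directly above the hole in both views, so I lower it.

```bash
python3 -m pendant '0 -0.02 -0.4 0 0 0 0;0 0 -0.5 0 0 0 0;0 0 -0.5 0 0 0 0;0 0 -0.5 0 0 0 0;0 0 -0.5 0 0 0 0' && python3 -m pendant '0 0 -0.4 0 0 0 0;0 0 -0.3 0 0 0 0;0 0 -0.2 0 0 0 0;0 0 -0.1 0 0 0 0;0 0 0 0 0 0 0'
```

```text
time: 18.25
position: [0.5568, -0.0098, 0.1293]
tcp_rot: [[-0.946, 0.323, -0.001], [0.323, 0.946, -0.0], [0.001, -0.0, -1.0]]
force: [0.3, -0.0, -1.7]
opening: 0.0217
time: 18.75
position: [0.5571, -0.0098, 0.1056]
tcp_rot: [[-0.946, 0.323, -0.0], [0.323, 0.946, -0.0], [-0.0, -0.0, -1.0]]
force: [0.1, 0.4, -1.2]
opening: 0.0215
```

```bash
python3 -m pendant '0 0 -0.05 0 0 0 0;0 0 -0.05 0 0 0 0;0 0 0 0 0 0 0;0 0 0 0 0 0 0;0 0 0 0 0 0 0'; python3 -m pendant '0 0 0 0 0 0 1;0 0 0 0 0 0 1;0 0 0 0 0 0 1;0 0 0 0 0 0 1;0 0 0 0 0 0 1'
```

```text
time: 19.25
position: [0.5571, -0.0098, 0.1033]
tcp_rot: [[-0.946, 0.323, 0.0], [0.323, 0.946, -0.0], [-0.0, -0.0, -1.0]]
force: [-0.1, -0.2, -0.8]
opening: 0.0218
time: 19.75
position: [0.5571, -0.0098, 0.1032]
tcp_rot: [[-0.946, 0.323, 0.0], [0.323, 0.946, -0.0], [-0.0, -0.0, -1.0]]
force: [-0.2, -1.0, 0.9]
opening: 0.0853
```

```bash
python3 -m pendant '0 0 0.3 0 0 0 1;0 0 0.5 0 0 0 1;0 0 0.8 0 0 0 1;0 0 0.9 0 0 0 1;0 0 0.9 0 0 0 1';python3 -m pendant '0 0 0.9 0 0 0 1;0 0 0.6 0 0 0 1;0 0 0 0 0 0 1;0 0 0 0 0 0 1;0 0 0 0 0 0 1'; python3 - <<'E'
from workcell import r
from h import *
for n in ("side","scene","wrist"):
    f=r.grab_frame(n);pickle.dump(f,open(f"pics/{n}10.pkl","wb"))
s=load("scene10");d=load("side10");w=load("wrist10")
cv2.imwrite("pics/w10.png",w["image"][:,:,::-1])
a=s["image"][140:270,240:340,::-1];b=d["image"][140:270,300:400,::-1]
cv2.imwrite("pics/c12.png",cv2.resize(np.hstack([a,b]),None,fx=4,fy=4,interpolation=cv2.INTER_CUBIC))
hsv=cv2.cvtColor(w["image"],cv2.COLOR_RGB2HSV); m=cv2.inRange(hsv,(18,90,90),(32,255,255)); m[:, 250:]=0
nn,l,st,c=cv2.connectedComponentsWithStats(m); i=1+np.argmax(st[1:,4]); print("yel",c[i],onz(w,c[i],.045))
E
```

```text
time: 20.25
position: [0.5571, -0.0099, 0.1902]
tcp_rot: [[-0.946, 0.323, 0.001], [0.323, 0.946, -0.0], [-0.001, 0.0, -1.0]]
force: [-0.1, 0.2, 0.2]
opening: 0.0855
time: 20.75
position: [0.5567, -0.0098, 0.2253]
tcp_rot: [[-0.946, 0.323, -0.001], [0.323, 0.946, -0.0], [0.001, -0.0, -1.0]]
force: [-0.0, 0.6, -0.0]
opening: 0.0849
yel [ 94.69082126 162.37681159] [ 0.45893495 -0.25041791  0.045     ]
```

View pics/c12.png

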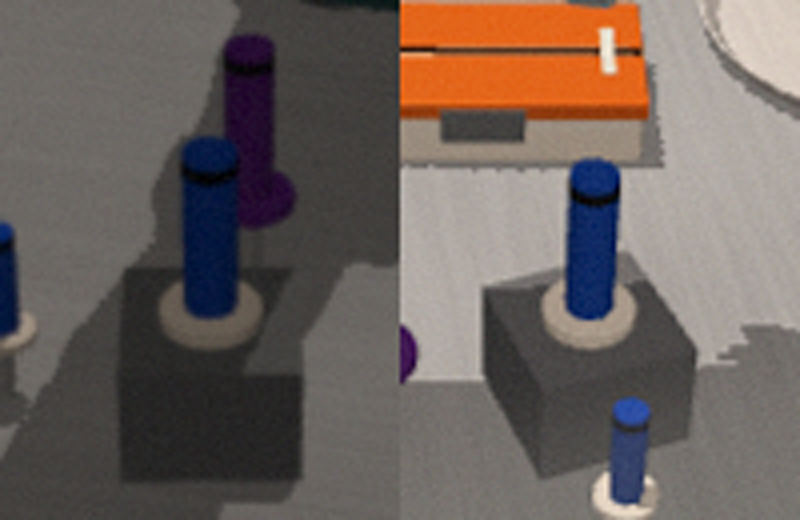

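View pics/w10.png

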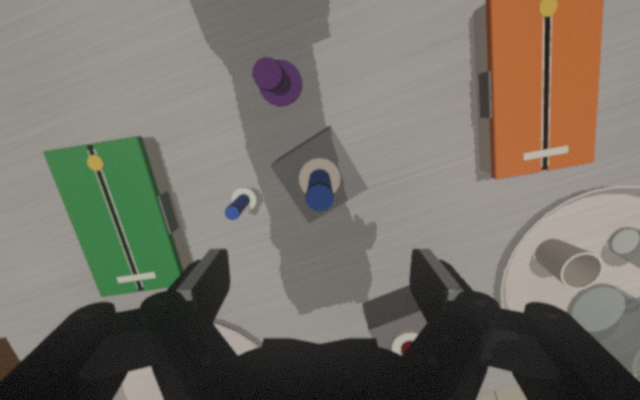

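The probe is upright in its stand with the collar flat (wrist collar at (319,178)). The case's yellow dot measures at the same place as before, and the gripper is clear. Handing in.

```bash
python3 -c "
from workcell import r
print(r.job_done())"
```

```text
the job is handed in; nothing more can be done
None
```

The job is done and handed in at about 21 s of the 69 s allowed; the hand-in reports no verdict.

- **Pass along the seam:** I lifted the large blue probe from its stand and took its tip from the yellow dot to the white cross bar at about 4 cm/s. By calculation from the tool height, the tip was about 6–7 mm above the seam. The camera views at the dot and at the bar show it on the seam line. The wrist force stayed below about 2 N throughout.
- **Return:** I put the probe back in the same stand, opened the gripper and raised it clear.
- **Last checks:** The final pictures show the probe upright with its collar flat on the stand's top. The case's yellow dot measured within 0.3 mm of where it was before the pass.
- **Disagreement:** The scene and side cameras differed by 6–9 mm across the bench and placed heights 2–5 mm too low. I took positions from the wrist camera and checked heights against the tool pose. I did not measure the probe's final tilt as a number.

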